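# Find the through-bored blank with a gauge pin and tow it into the bay

### The arm

A 6-joint arm with a two-finger parallel gripper is mounted at the origin on the work surface. World frame = base frame: x ahead of the robot, y to its left, z up, the work surface at z = 0. Lengths are in m, angles in rad, forces in N, time in s.
With the tool pointing down it reaches from about 0.275 to 0.875 m from the base axis. Payload 12.5 kg.
Tool frame: the origin (TCP) lies on the centre line of the jaws, within the pads' length; the fingertips stand r.finger_overhang ahead of it and the grasp point (between the pads) lies 3 mm ahead of it (r.finger_overhang is the distance from the TCP to the fingertips, in m); z points along the fingers, y is the line along which they close (so a half turn about z gives the same grasp; the last joint's range is limited). The gripper opens to 85 mm and grips with 20 to 120 N. Pads are 22 mm wide; open, the fingers measure 114 mm over their backs; the gripper's body (76 mm by 85 mm) begins 54 mm behind the grasp point. The pads swing forward as they close: fully open they stand 13 mm farther back than shut.
Start: joints at [1.182, 0.351, 1.652, -0, 1.139, -0.085], TCP at [0.164, 0.525, 0.253] pointing down, gripper open.
Joint ranges: [-2.75, 2.75], [-0.79, 2.1], [0.01, 2.65], [-1.57, 4.71], [0.07, 3.14], [-2.87, 2.87]. Speed limits (rad/s): [2.22, 2.22, 2.79, 3.14, 3.14, 3.14].

### API

Orientations are given as a unit quaternion [x, y, z, w].
In Python, from cell import r, optics gives the robot as it stands. The module is installed in compiled form; this text tells all that it offers. Calls block until the motion is done:
- r.move_to(position, orientation): joint-space move of the TCP to a pose.
- r.move_linear(position, rot=None, vel=0.15): straight line of the TCP; rot=None keeps the orientation; vel is the mean speed in m/s.
- r.set_joints(angles): joint-space move.
- r.set_gripper(opening, squeeze=None): opening from 0.0 (shut) to 1.0 (fully open); squeeze is the grip in N (None keeps the last); returns when the fingers have stopped.
- r.sleep(seconds).
- r.inverse_kinematics(position, orientation): joint angles nearest the present ones, or None.
- optics.get_image(name): name is "scene" or "top" or "wrist"; returns a dict with "pixels" (400x640x3 uint8, red, green, blue), "depth" (400x640 float32, m along the optical axis (not along the pixel's ray), 0 where there is no reading), "fx", "fy", "cx", "cy" (pixels), "D" ([k1, k2, p1, p2, k3] as OpenCV has them; the pictures are not rectified), "camera_from_world" (4x4, takes a point from world to camera coordinates); the wrist camera has in their place "mount" (4x4, takes a point from camera to tool coordinates, whose origin is the TCP and whose axes are the flange's). Camera axes: x right, y down, z forward; pixel columns grow to the right and rows downward; lengths in m; the calibration is good to about 2 mm. A picture is of the moment at which its call begins: read the wrist's pose just before it.
A pose or a line that the arm cannot do raises r.PlanningError and nothing moves.
- r.hand_in(): hands the job in; it is judged then, once.
Readings, each from a call of its own:
- r.current_t(): time.
- r.current_q(): joint angles.
- r.current_qvel(): joint speeds.
- r.current_effort(): joint torques, N m.
- r.current_tool_pos(): TCP position.
- r.current_ee_rot(): TCP orientation.
- r.current_contact_force(): force on the tool from outside, world axes, zero at the start.
- r.current_torque(): the same for the moment, N m.
- r.current_opening(): opening from 0.0 (shut) to 1.0 (fully open).
- r.current_finger_force(): force on a finger pad.
Only numpy, scipy, OpenCV 4.12 (cv2) and the standard library are available. Lean on these libraries where they do the work, as an engineer would, in place of code of your own. Each camera call takes 0.05 s, during which the arm holds its last target. There are 200 camera calls.

### The job

One of the four turned beech blanks is bored right through, the other three only half-way, and they look alike. Lift the gauge pin out of its stand, probe the bores with it until you find the blank where the pin goes right down to the bench, then keep the pin down in that bore and tow the blank along the bench, round the clutter, into the fenced bay until it stands against the back fence, and leave the pin standing in it. Do not touch, lift or tip any blank with the gripper itself, and leave the other blanks and all the other things where they stand.

Things in the scene. Friction and masses are not known exactly. Their poses are not given: they have to be found in the camera images.
- blank_a: one of four like turned beech blanks: upright round block, 64 mm diameter, 55 mm high, about 0.2 kg, loose. Central vertical bore: mouth 36 mm diameter for the top 20 mm, then 26 mm. In one blank it goes through to the bench; in three it stops 29 mm below the top (26 mm above the bench). Which is through changes each time; the name does not tell. Origin: centre of its underside; z up; yaw means nothing
- blank_b: one of four like turned beech blanks: upright round block, 64 mm diameter, 55 mm high, about 0.2 kg, loose. Central vertical bore: mouth 36 mm diameter for the top 20 mm, then 26 mm. In one blank it goes through to the bench; in three it stops 29 mm below the top (26 mm above the bench). Which is through changes each time; the name does not tell. Origin: centre of its underside; z up; yaw means nothing
- blank_c: one of four like turned beech blanks: upright round block, 64 mm diameter, 55 mm high, about 0.2 kg, loose. Central vertical bore: mouth 36 mm diameter for the top 20 mm, then 26 mm. In one blank it goes through to the bench; in three it stops 29 mm below the top (26 mm above the bench). Which is through changes each time; the name does not tell. Origin: centre of its underside; z up; yaw means nothing
- blank_d: one of four like turned beech blanks: upright round block, 64 mm diameter, 55 mm high, about 0.2 kg, loose. Central vertical bore: mouth 36 mm diameter for the top 20 mm, then 26 mm. In one blank it goes through to the bench; in three it stops 29 mm below the top (26 mm above the bench). Which is through changes each time; the name does not tell. Origin: centre of its underside; z up; yaw means nothing
- pin_handle (a point): middle of the handle of the steel gauge pin (0.18 kg): an upright rod of 14 mm diameter and 110 mm length with a flat, slightly chamfered foot, topped by a round black handle of 28 mm diameter and 55 mm height (165 mm in all). This point is on the axis, 137.5 mm above the foot; z along the pin, up
- pin_tip (a point): foot of the gauge pin, on its axis at the very bottom; z along the pin, up
- stand: fixed round wooden stand, 60 mm diameter, 40 mm high, in which the pin stands at the start, its foot 8 mm above the bench in an 18 mm socket 32 mm deep; lift the pin straight up out of it. Origin: centre of its underside
- bay: fixed three-sided bay of wooden strips 18 mm thick and 30 mm high on the bench: inside 110 mm wide (along its x, from -55 to +55 mm) and 100 mm deep (along its y: open mouth at y = -50 mm, inner face of the back fence at y = +50 mm; side strips run from -50 to +68 mm). No floor: the blank slides on the bench. Origin: centre of the inside at bench level; z up
- jar: bystander: closed jar, 64 mm diameter, 85 mm high, loose; origin: centre of its underside
- tin: bystander: closed tin, 64 mm diameter, 90 mm high, loose; origin: centre of its underside
- offcut: bystander: dark wood offcut, 34 x 34 mm, 60 mm high, standing loose; origin: centre of its underside
- weight: bystander: brass weight, 34 mm diameter, 60 mm high, standing loose; origin: centre of its underside
Things that resemble listed ones, but are neither listed nor needed, are in the scene too. What is shaped like the part that bears pin_handle but green or pink is not meant.

How it is judged:
By the outcome, as a careful person would: the job done as asked, in the order asked, and still so for the second after the job is handed in, with the robot touching nothing.
It also fails if it takes over 67 s, if anything falls off the work surface, if the arm or the gripper's body presses on something with over 40 N, if the wrist force passes 120 N, or if a joint passes its speed limit or range.

## Working session

There is one attempt and no reset: what is moved stays moved. The work goes in short steps, each a Python script; the robot and the scene stay as the last script left them, time stands still between calls to the robot, and variables do not carry over. Pictures are saved under pics/ and viewed, at most 10 in all, crops included, and the job is handed in when it is done.

```bash
mkdir -p pics; cat > h.py <<'E'
import numpy as np, cv2
from cell import r, optics
def grab(n):
    im=optics.get_image(n)
    return im
def cloud(im):
    h,w=im["depth"].shape
    K=np.array([[im["fx"],0,im["cx"]],[0,im["fy"],im["cy"]],[0,0,1]])
    u,v=np.meshgrid(np.arange(w),np.arange(h))
    p=cv2.undistortPoints(np.stack([u,v],-1).reshape(-1,1,2).astype(np.float64),K,np.array(im["D"],float)).reshape(h,w,2)
    d=im["depth"]
    P=np.dstack([p[...,0]*d,p[...,1]*d,d,np.ones_like(d)])
    W=P@np.linalg.inv(im["camera_from_world"]).T
    W=W[...,:3].copy(); W[d<=0]=np.nan
    return W
E
python3 - <<'E'
from h import *
print(r.finger_overhang, r.current_t(), r.current_ee_rot())
for n in("scene","top"):
    im=grab(n); np.savez(n,**im); cv2.imwrite(f"pics/{n}.png",im["pixels"][...,::-1])
    print(n,np.round(np.linalg.inv(im["camera_from_world"]),3).tolist())
E
```

```text
0.022 0.0 [ 1.51307392e-01  9.88486583e-01 -5.79308657e-04 -1.13340885e-04]
scene [[-0.137, 0.629, -0.765, 1.43], [0.991, 0.082, -0.11, 0.073], [-0.006, -0.773, -0.634, 0.862], [0.0, 0.0, 0.0, 1.0]]
top [[-0.027, -0.994, 0.11, 0.446], [-1.0, 0.027, 0.001, -0.034], [-0.004, -0.11, -0.994, 0.96], [0.0, 0.0, 0.0, 1.0]]
```

View pics/top.png

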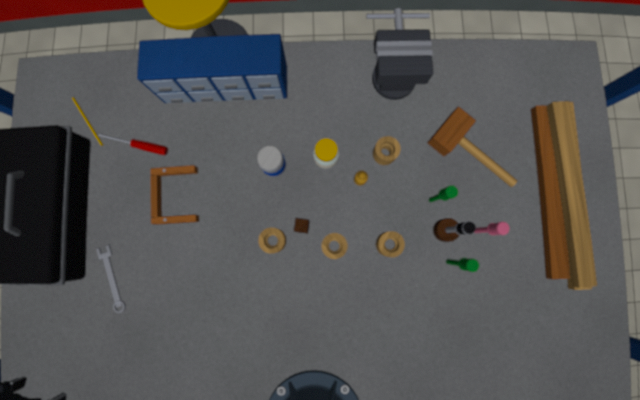

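View pics/scene.png

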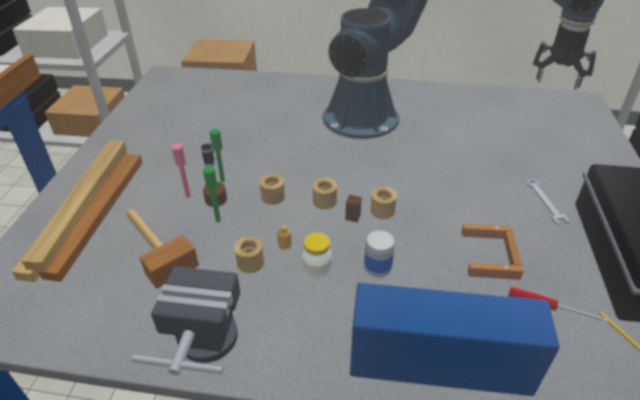

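Top view:
- **Blanks:** (271,240), (334,245), (391,243) and (387,150).
- **Stand:** (447,229), with the black-handled pin at (467,228). The green pins (447,192) and (469,265) and the pink one (497,229) are decoys.
- **Bay:** (175,195), with its mouth to the image right (−y).
- **Bystanders:** offcut (302,226), weight (361,178), tin/jar (326,152) and (271,160).

Next I'll measure these from the depth images.

```bash
cat > m.py <<'E'
from h import *
from scipy import ndimage
from scipy.optimize import least_squares
for n in("top","scene"):
    im=dict(np.load(n+".npz")); W=cloud(im); hsv=cv2.cvtColor(im["pixels"],cv2.COLOR_RGB2HSV)
    z=W[...,2]; m=(z>.012)&(z<.25)&(W[...,0]>.2)&(W[...,0]<.85)&(abs(W[...,1])<.6)
    print(n,"fx",im["fx"],"benchz",np.nanmedian(z[(abs(z)<.02)]))
    lab,k=ndimage.label(m)
    for i in range(1,k+1):
        s=lab==i
        if s.sum()<40: continue
        P=W[s]; v,u=np.nonzero(s); zt=np.percentile(P[:,2],95)
        T=P[P[:,2]>zt-.008]; 
        (c,rad)=cv2.minEnclosingCircle(T[:,:2].astype(np.float32)) if len(T) else (0,0)
        print(f"{s.sum():5d} px({u.mean():.0f},{v.mean():.0f}) z95 {zt:.3f} top c {np.round(c,4)} rad {rad:.4f} mid {np.round((T.min(0)+T.max(0))[:2]/2,4)} rgb {im['pixels'][s].mean(0).astype(int)}")
    k=cv2.resize(im["pixels"][170:290,400:540] if n=="top" else im["pixels"][115:235,150:290],None,fx=4,fy=4,interpolation=cv2.INTER_CUBIC)
    cv2.imwrite(f"pics/crop_{n}.png",k[...,::-1])
    # handle: dark px, high z
    s=(z>.1)&(z<.2)&(im["pixels"].max(2)<70)&(W[...,0]>.25)&(W[...,0]<.7)&(W[...,1]<-.1)&(W[...,1]>-.45)
    print("handle",s.sum(),np.round(np.nanmean(W[s],0),4),np.round(np.nanpercentile(W[s],[2,98],axis=0),4).tolist())
    s=(z>.022)&(z<.036)&(W[...,1]>.2)&(W[...,1]<.45)&(W[...,0]>.3)&(W[...,0]<.6)
    P=W[s]; b=cv2.minAreaRect(P[:,:2].astype(np.float32)); print("bay",b,np.round(cv2.boxPoints(b),4).tolist())
E
python3 m.py
```

```text
top fx 370.9244801503854 benchz -0.0002994114038878948
 4631 px(216,83) z95 0.160 top c [0.8446 0.219 ] rad 0.1692 mid [0.8387 0.219 ] rgb [ 61  78 102]
 1489 px(401,78) z95 0.146 top c [ 0.8396 -0.2401] rad 0.0653 mid [ 0.8365 -0.2401] rgb [44 46 50]
 1814 px(465,142) z95 0.062 top c [ 0.7181 -0.3737] rad 0.0608 mid [ 0.7169 -0.3739] rgb [114  80  44]
 5505 px(68,207) z95 0.137 top c [0.5484 0.5967] rad 0.1866 mid [0.5484 0.5938] rgb [14 15 16]
  411 px(143,145) z95 0.026 top c [0.7048 0.4207] rad 0.0512 mid [0.7047 0.4205] rgb [113  33  33]
  551 px(386,149) z95 0.057 top c [ 0.6726 -0.2031] rad 0.0325 mid [ 0.6721 -0.2032] rgb [116  94  58]
  609 px(325,153) z95 0.087 top c [ 0.6666 -0.0476] rad 0.0282 mid [ 0.6664 -0.0478] rgb [147 129  43]
  662 px(271,160) z95 0.092 top c [0.6492 0.0873] rad 0.0301 mid [0.6481 0.0864] rgb [114 116 122]
 1115 px(166,195) z95 0.032 top c [0.5736 0.3464] rad 0.0923 mid [0.5739 0.3466] rgb [105  68  37]
  164 px(360,177) z95 0.060 top c [ 0.6043 -0.1346] rad 0.0082 mid [ 0.6047 -0.1339] rgb [117  91  35]
  278 px(445,193) z95 0.166 top c [ 0.5449 -
[... 2165 characters left out ...]
.0891] rgb [121 129 144]
 1038 px(317,254) z95 0.087 top c [ 0.666 -0.046] rad 0.0297 mid [ 0.6653 -0.0474] rgb [162 156 108]
  832 px(249,252) z95 0.058 top c [ 0.6706 -0.2014] rad 0.0338 mid [ 0.6715 -0.2016] rgb [134 117  88]
 2143 px(475,296) z95 0.162 top c [0.8408 0.2198] rad 0.1699 mid [0.8387 0.2198] rgb [ 84  96 136]
handle 113 [ 0.473  -0.3443  0.1538] [[0.4578, -0.3548, 0.1336], [0.4801, -0.3357, 0.1752]]
bay ((0.5499420762062073, 0.34777912497520447), (0.10024655610322952, 0.11993131041526794), 1.5861128568649292) [[0.498199999332428, 0.40630000829696655], [0.5015000104904175, 0.2863999903202057], [0.6017000079154968, 0.2892000079154968], [0.5983999967575073, 0.4090999960899353]]
```

View pics/crop_top.png

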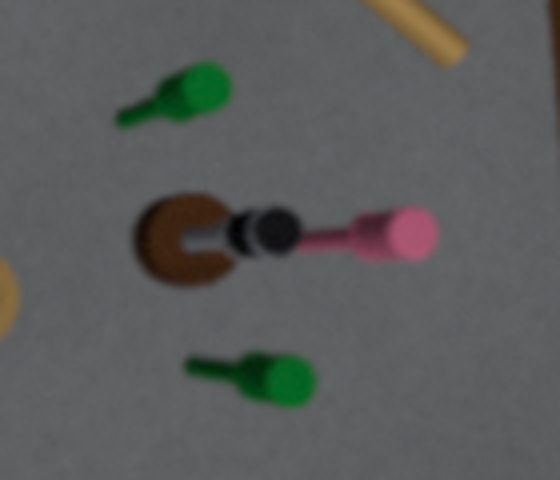

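The target is the black handle over the brown stand, at (467,228). The green and pink pins stand free of the stand and are decoys. Next I'll refine the pin and bay positions and check the bore depths.

```bash
cat > m2.py <<'E'
from h import *
from scipy.optimize import least_squares
def fitc(P,c0,R):
    f=lambda c:np.hypot(P[:,0]-c[0],P[:,1]-c[1])-R
    return least_squares(f,c0,loss="soft_l1",f_scale=.001).x
for n in("top","scene"):
    im=dict(np.load(n+".npz")); W=cloud(im); z=W[...,2]; px=im["pixels"].astype(int)
    d=lambda x,y:np.hypot(W[...,0]-x,W[...,1]-y)
    s=(d(.464,-.346)<.03)&(z>.122)&(z<.18); P=W[s]
    side=P[P[:,2]<.168]; top=P[P[:,2]>.169]
    print(n,"pin side",len(side),fitc(side,[.464,-.346],.014),"top mid",len(top),(top.min(0)+top.max(0))/2, top.mean(0))
    s=(d(.464,-.346)<.045)&(z>.034)&(z<.044);P=W[s];print(" stand mid",(P.min(0)+P.max(0))/2,P.mean(0))
    for k,(x,y) in dict(p1=(.4515,.09),p2=(.434,-.061),p3=(.434,-.2),p4=(.672,-.2025)).items():
        s=(d(x,y)<.045)&(z>.05)&(z<.062); P=W[s]
        c=fitc(P,[x,y],.025); i=d(*c)<.014
        print(" ",k,np.round((P.min(0)+P.max(0))[:2]/2,4),np.round(c,4),"bore z",np.round(np.nanpercentile(z[i],[0,10,30,50]),3))
    s=(z>.018)&(z<.038)&(d(.57,.347)<.105)&(W[...,0]<.67); P=W[s].astype(np.float32)
    b=cv2.minAreaRect(P[:,:2]); print("bay",np.round(b[0],4),np.round(b[1],4),b[2],np.round(cv2.boxPoints(b),3).tolist())
E
python3 m2.py
```

```text
top pin side 101 [ 0.46486545 -0.34989979] top mid 136 [ 0.46487649 -0.34940792  0.17242271] [ 0.46495363 -0.34848127  0.17243152]
 stand mid [ 0.46487429 -0.34785473  0.0388829 ] [ 0.46430122 -0.34461591  0.03950585]
  p1 [0.4514 0.0896] [0.4515 0.0896] bore z [0.022 0.024 0.025 0.026]
  p2 [ 0.4341 -0.0609] [ 0.4342 -0.061 ] bore z [0.023 0.024 0.025 0.026]
  p3 [ 0.4336 -0.2009] [ 0.4341 -0.2004] bore z [0.022 0.024 0.025 0.026]
  p4 [ 0.6721 -0.2032] [ 0.6721 -0.2023] bore z [-0.004 -0.002  0.     0.003]Traceback (most recent call last):
  File "m2.py", line 18, in <module>
    b=cv2.minAreaRect(P[:,:2]); print("bay",np.round(b[0],4),np.round(b[1],4),b[2],np.round(cv2.boxPoints(b),3).tolist())
cv2.error: OpenCV(4.12.0) /io/opencv/modules/imgproc/src/convhull.cpp:143: error: (-215:Assertion failed) total >= 0 && (depth == CV_32F || depth == CV_32S) in function 'convexHull'
```

```bash
sed -i 's/P=W\[s\].astype(np.float32)/P=W[s][:,:2].copy().astype(np.float32)/; s/minAreaRect(P\[:,:2\])/minAreaRect(P)/' m2.py; python3 m2.py | grep -A99 -n "bay\|scene"
cat >> h.py <<'E'
from scipy.spatial.transform import Rotation as Rn
def quat(deg):
    a=np.radians(deg); y=np.array([np.cos(a),np.sin(a),0]); z=np.array([0,0,-1.])
    return Rn.from_matrix(np.c_[np.cross(y,z),y,z]).as_quat()
E
python3 - <<'E'
from h import *
for a in (135,-45):
    q=quat(a)
    for p in ([.465,-.3495,.27],[.465,-.3495,.1485],[.465,-.3495,.25],[.672,-.2025,.25],[.672,-.2025,.142],[.53,-.06,.142],[.575,.37,.142]):
        j=r.inverse_kinematics(p,q); print(a,p,None if j is None else np.round(j,2))
E
```

```text
7:bay [0.5743 0.3473] [0.146  0.1216] 2.5227532386779785 [[0.49900001287460327, 0.4050000011920929], [0.5040000081062317, 0.28299999237060547], [0.6499999761581421, 0.28999999165534973], [0.6449999809265137, 0.41100001335144043]]
8:scene pin side 176 [ 0.46429966 -0.34864141] top mid 73 [ 0.46850969 -0.34720554  0.17276393] [ 0.46767562 -0.34673664  0.17281606]
9- stand mid [ 0.46546948 -0.34701119  0.03897779] [ 0.47005887 -0.34212317  0.03929371]
10-  p1 [0.4497 0.092 ] [0.4535 0.0919] bore z nan
11-  p2 [ 0.4349 -0.0598] [ 0.4365 -0.06  ] bore z nan
12-  p3 [ 0.4334 -0.1992] [ 0.4361 -0.199 ] bore z nan
13-  p4 [ 0.6715 -0.2016] [ 0.6731 -0.2011] bore z [0.032 0.034 0.036 0.037]
14:bay [0.5743 0.3492] [0.1504 0.1192] 2.483992576599121 [[0.4970000088214874, 0.4050000011920929], [0.5019999742507935, 0.28600001335144043], [0.6520000100135803, 0.2930000126361847], [0.6470000147819519, 0.41200000047683716]]
135 [0.465, -0.3495, 0.27] None
135 [0.465, -0.3495, 0.1485] None
135 [0.465, -0.3495, 0.25] None
135 [0.672, -0.2025, 0.25] [-0.36  0.64  1.21 -0.    1.3  -2.72]
135 [0.672, -0.2025, 0.142] [-0.36  0.74  1.3  -0.    1.1  -2.72]
135 [0.53, -0.06, 0.142] [-0.2   0.47  1.79 -0.    0.88 -2.56]
135 [0.575, 0.37, 0.142] [ 0.5   0.71  1.36 -0.    1.07 -1.85]
-45 [0.465, -0.3495, 0.27] [-0.72  0.39  1.55 -0.    1.2   0.06]
-45 [0.465, -0.3495, 0.1485] [-0.72  0.53  1.66 -0.    0.95  0.06]
-45 [0.465, -0.3495, 0.25] [-0.72  0.41  1.57 -0.    1.16  0.06]
-45 [0.672, -0.2025, 0.25] [-0.36  0.64  1.21 -0.    1.3   0.43]
-45 [0.672, -0.2025, 0.142] [-0.36  0.74  1.3  -0.    1.1   0.43]
-45 [0.53, -0.06, 0.142] [-0.2   0.47  1.79 -0.    0.88  0.59]
-45 [0.575, 0.37, 0.142] [ 0.5   0.71  1.36 -0.    1.07  1.29]
  return np.nanmean(a, axis, out=out, keepdims=keepdims)
```

```bash
python3 - <<'E'
from h import *
q=quat(-45); X,Y=.465,-.349
r.move_to([X,Y,.27],q)
r.set_gripper(.75)
r.move_linear([X,Y,.1485],vel=.12)
print(r.current_t(),r.current_contact_force())
r.set_gripper(0,squeeze=50)
print("open",r.current_opening()*85,r.current_finger_force(),r.current_contact_force(),r.current_tool_pos())
r.move_linear([X,Y,.1985],vel=.08); print(r.current_contact_force(),r.current_opening()*85)
r.move_linear([X,Y,.25],vel=.15)
im=grab("scene"); W=cloud(im); z=W[...,2]
cv2.imwrite("pics/s2.png",cv2.resize(im["pixels"][60:260,120:320],None,fx=3,fy=3)[...,::-1])
print(r.current_t(),r.current_tool_pos(),r.current_contact_force())
E
```

```text
4.8417 [-0.46201286  0.59192259  0.69549287]
open 26.918036801760532 49.11160111427307 [ 0.04347447 -0.23451722  5.9579961 ] [ 0.46524989 -0.34922006  0.14906657]
[ 0.60875417  0.58411856 -2.17371641] 26.78727279222227
6.575 [ 0.46458448 -0.348629    0.24864405] [-0.83758543  0.39226284 -2.5459412 ]
```

View pics/s2.png

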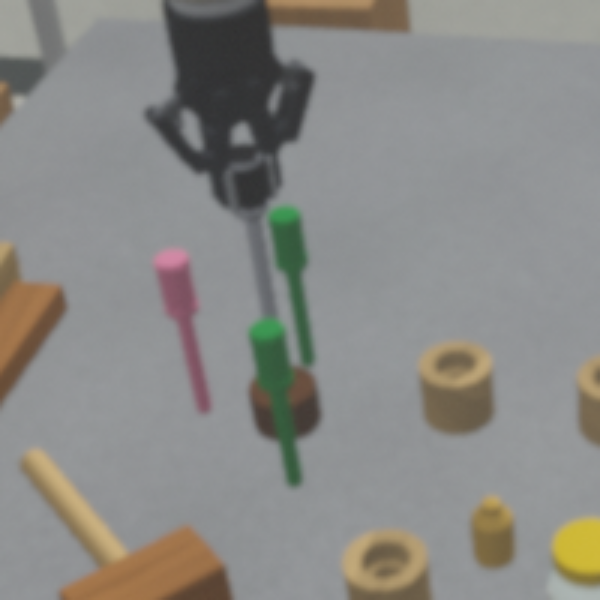

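The pin is held and hangs upright at about (255,270) in the crop, clear of the stand. Depth suggests the far blank at (387,150) is bored through, so I'll probe that one first and route around the green pin.

```bash
cat >> h.py <<'E'
OFF=.141
def F(): return np.round(r.current_contact_force(),2)
def probe(x,y,zs):
    r.move_linear([x,y,.065+OFF],vel=.2); f0=F(); print("f0",f0)
    for zf in zs:
        r.move_linear([x,y,zf+OFF],vel=.06); f=F(); 
        print(round(zf,4),np.round(r.current_tool_pos(),4),f-f0)
        if f[2]-f0[2]>4 or np.hypot(*(f-f0)[:2])>4: return zf
E
python3 - <<'E'
from h import *
r.move_linear([.50,-.22,.25],vel=.2)
r.move_linear([.672,-.202,.25],vel=.25)
print(probe(.672,-.202,[.045,.032,.022,.012,.006,.003,.0015,.0]))
im=grab("scene"); cv2.imwrite("pics/s3.png",cv2.resize(im["pixels"][120:320,160:420],None,fx=3,fy=3)[...,::-1])
print(r.current_t())
E
```

```text
f0 [ 0.71  0.38 -2.04]
0.045 [ 0.672  -0.202   0.1858] [-0.49  0.33  1.19]
0.032 [ 0.6718 -0.2019  0.1724] [-0.66 -0.08  1.07]
0.022 [ 0.6718 -0.2019  0.1624] [-1.38 -0.7  -0.24]
0.012 [ 0.6717 -0.2019  0.1524] [-0.28 -1.61  0.03]
0.006 [ 0.6718 -0.202   0.1465] [-0.55 -0.38 -0.07]
0.003 [ 0.6719 -0.202   0.1438] [-0.03 -0.27 -0.43]
0.0015 [ 0.672  -0.202   0.1424] [-0.4  -0.51  0.52]
0.0 [ 0.6721 -0.2021  0.1411] [ 0.32 -0.53  1.66]
None
11.1333
```

View pics/s3.png

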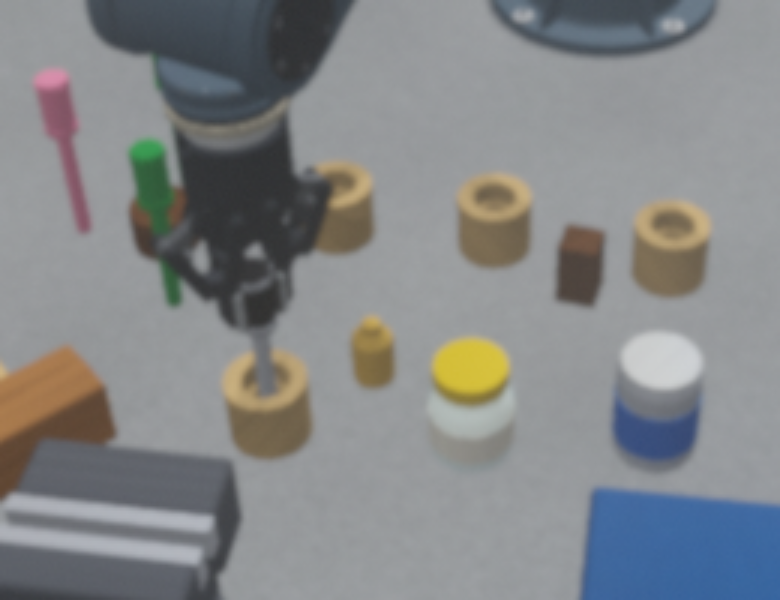

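The pin went right down to about bench level in this blank, seen at (265,400) in the crop, and the gripper is well above the rim. I'll touch the bench to confirm, then tow.

```bash
python3 - <<'E'
from h import *
p=np.array([.672,-.202]); f0=F()
for zf in(-.0008,-.0016,-.0024,-.0032):
    r.move_linear([*p,zf+OFF],vel=.02); print(zf,F()-f0,r.current_tool_pos()[2])
    if (F()-f0)[2]>3: break
z=r.current_tool_pos()[2]+.0018
r.move_linear([*p,z],vel=.02); print("tow z",z,F())
for w in [(.66,-.204),(.60,-.218),(.53,-.17),(.53,-.09),(.57,0),(.55,.09),(.579,.225)]:
    r.move_linear([*w,z],vel=.02 if w[0]==.66 else .08); print(w,F(),round(r.current_t(),1))
for n in("top","scene"):
    im=grab(n); np.savez(n+"2",**im)
    cv2.imwrite(f"pics/{n}4.png",im["pixels"][...,::-1])
E
```

```text
-0.0008 [-0.23  0.57  5.43] 0.14110648758288985
tow z 0.14290648758288985 [ 0.33 -0.01 -1.23]
(0.66, -0.204) [-0.06 -0.38 -2.07] 12.4
(0.6, -0.218) [-0.23 -0.32 -2.22] 13.3
(0.53, -0.17) [-0.46 -0.84 -2.29] 14.6
(0.53, -0.09) [-0.1  -0.34 -1.72] 15.7
(0.57, 0) [-0.02  0.23 -2.25] 17.1
(0.55, 0.09) [ 0.33  1.37 -1.95] 18.4
(0.579, 0.225) [-0.24 -0.14 -1.03] 20.3
```

View pics/scene4.png

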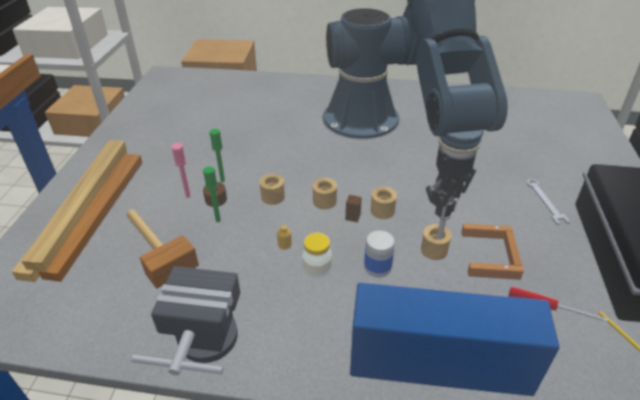

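The blank followed the pin and stands at (436,240) at the bay mouth. Nothing else has been disturbed. Next: slide it in until it touches the back fence.

```bash
python3 - <<'E'
from h import *
c,s=np.cos(np.radians(2.5)),np.sin(np.radians(2.5)); O=np.array([.5747,.339]); yb=np.array([-s,c])
z=.1429
w=lambda y:[*(O+yb*y),z]
r.move_linear(w(-.05),vel=.06); r.move_linear(w(.014),vel=.05)
f0=F(); print(f0)
y=.014
while y<.036:
    y+=.001; r.move_linear(w(y),vel=.02); f=F(); t=r.current_tool_pos()
    print(round(y,3),f,np.round((t[:2]-O)@yb,4))
    if (f[:2]-f0[:2])@yb<-5: break
y-=.0015; r.move_linear(w(y),vel=.02); print(F(),r.current_t())
im=grab("top"); np.savez("top3",**im); cv2.imwrite("pics/top5.png",cv2.resize(im["pixels"][140:260,100:260],None,fx=4.5,fy=4.5,interpolation=cv2.INTER_CUBIC)[...,::-1])
E
```

```text
[ 0.35 -0.11 -2.62]
0.015 [-0.12 -1.13 -2.15] 0.0149
0.016 [ 0.56 -0.78 -3.11] 0.016
0.017 [-0.88 -0.83 -1.24] 0.0171
0.018 [-0.28  0.31 -1.97] 0.0181
0.019 [-1.24 -1.41 -2.48] 0.0191
0.02 [-0.29 -1.49 -1.33] 0.0201
0.021 [ 0.28 -0.69 -2.13] 0.0211
0.022 [-0.41 -1.52 -1.65] 0.0221
0.023 [-0.81 -1.04 -2.48] 0.0231
0.024 [-0.48 -1.25 -2.24] 0.0241
0.025 [-0.21 -1.58 -1.37] 0.0249
0.026 [-0.15 -4.05 -0.74] 0.0257
0.027 [-1.2  -5.97  0.79] 0.0265
[-1.46 -2.49 -1.26] 26.5083
```

View pics/top5.png

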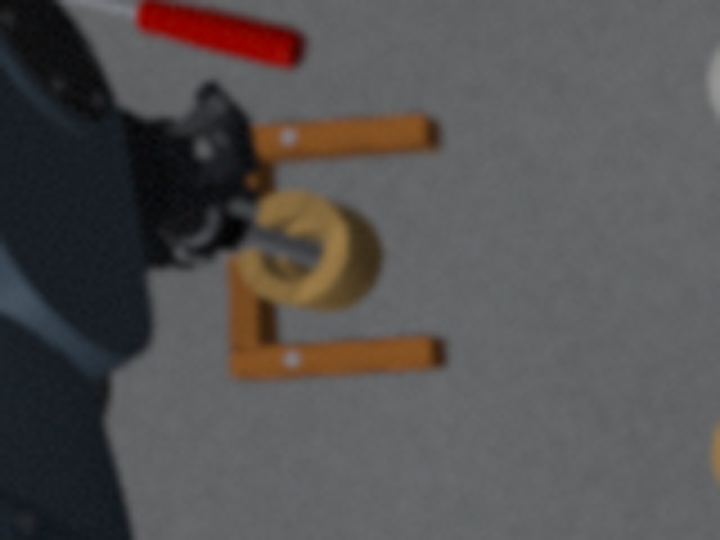

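The blank is against the back fence: force rose at y' ≈ 25–27 mm, as expected, and it is at (300,250) in the crop. Next I'll ease off, set the foot down, release and check.

```bash
python3 - <<'E'
from h import *
c,s=np.cos(np.radians(2.5)),np.sin(np.radians(2.5)); O=np.array([.5747,.339]); yb=np.array([-s,c])
x,y=O+yb*.0228
r.move_linear([x,y,.1429],vel=.02); f0=F(); print(f0)
for z in np.arange(.1420,.1385,-.0006):
    r.move_linear([x,y,z],vel=.02); f=F()
    if (f-f0)[2]>3: break
print(z,f)
r.set_gripper(.75); r.sleep(.3)
r.move_linear([x,y,.21],vel=.08); r.move_linear([x,y,.28],vel=.15)
r.move_to([.42,.12,.33],quat(-45)); r.sleep(.5)
for n in("top","scene"):
    im=grab(n); np.savez(n+"6",**im); W=cloud(im); Z=W[...,2]
    k=im["pixels"][140:260,100:260] if n=="top" else im["pixels"][150:300,400:600]
    cv2.imwrite(f"pics/{n}6.png",cv2.resize(k,None,fx=4,fy=4)[...,::-1])
    d=np.hypot(W[...,0]-.574,W[...,1]-.357)
    for lo,hi in((.05,.06),(.115,.18)):
        P=W[(d<.05)&(Z>lo)&(Z<hi)]; m=(P.min(0)+P.max(0))/2; print(n,lo,np.round(m,4),"bay y",np.round((m[:2]-O)@yb,4),np.round(P.max(0),4))
    for k,(a,b) in dict(p1=(.4515,.0896),p2=(.4342,-.061),p3=(.434,-.2004),off=(.4857,.018),jar=(.666,-.0476),tin=(.648,.087),wt=(.604,-.134)).items():
        P=W[(np.hypot(W[...,0]-a,W[...,1]-b)<.045)&(Z>.05)&(Z<.1)]
        if len(P): print(k,np.round((P.min(0)+P.max(0))[:2]/2-[a,b],4))
print(r.current_t())
E
```

```text
[ 0.8   0.12 -2.29]
0.1408 [-0.37  0.01  2.11]
top 0.05 [0.5709 0.357  0.0548] bay y 0.0182 [0.6028 0.3883 0.0595]
top 0.115 [0.5739 0.3611 0.1416] bay y 0.0222 [0.5877 0.3757 0.1678]
p1 [-0.0001 -0.0001]
p2 [-0.0001  0.0001]
p3 [-0.0003 -0.0004]
off [-0.0001 -0.0001]
jar [-0.0013  0.0009]
tin [-0.0014 -0.001 ]
wt [ 0.0004 -0.0003]
scene 0.05 [0.5708 0.3571 0.055 ] bay y 0.0183 [0.603  0.3897 0.0598]
scene 0.115 [0.5746 0.3618 0.1422] bay y 0.0228 [0.5893 0.3771 0.1691]
p1 [-0.0021  0.0024]
p2 [-0.0017  0.0016]
p3 [-0.0001  0.0014]
off [0.0016 0.0008]
jar [0.001  0.0009]
tin [0.001  0.0021]
wt [ 0.0006 -0.0016]
31.6917
```

View pics/scene6.png

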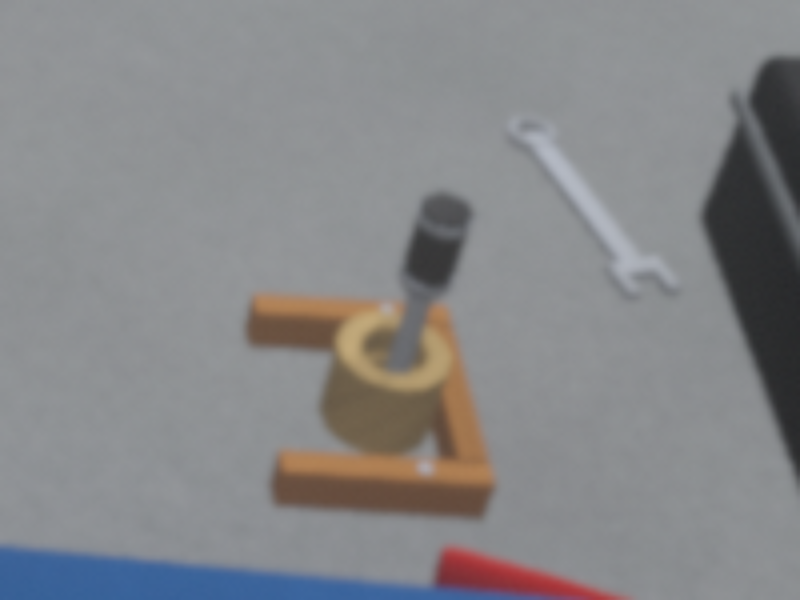

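View pics/top6.png

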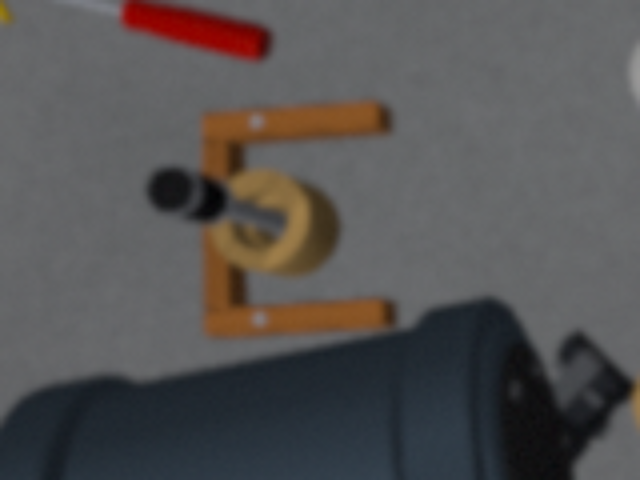

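The blank's centre is at bay y = 18.2 mm and 18 mm means fence contact. The pin stands upright in its bore at (400,340) in the scene crop, and the bystanders have not moved.

```bash
python3 -c "
from h import *
print(r.hand_in())"
```

```text
the job is handed in; nothing more can be done
None
```

I found the through-bored blank with the pin on the first probe and towed it into the bay against the back fence. The pin is standing in it, the other things measured unmoved, and the job was handed in at about 32 s.

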